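# Set up the sketching stand and hold its frame upright

### The arm

A 6-joint arm with a two-finger parallel gripper is mounted at the origin on a cart in front of the work surface, level with it; the furniture and walls round the work are solid. World frame = base frame: x ahead of the robot, y to its left, z up, the work surface at z = 0. Lengths are in m, angles in rad, forces in N, time in s.
With the tool pointing down it reaches from about 0.35 to 0.775 m from the base axis. Payload 7.3 kg.
Tool frame: the origin (TCP) lies on the centre line of the jaws, within the pads' length; the fingertips stand 17 mm ahead of it and the grasp point (between the pads) lies 2 mm behind it (robot.tip_extent is the distance from the TCP to the fingertips, in m); z points along the fingers, y is the line along which they close (so a half turn about z gives the same grasp; the last joint's range is limited). The gripper opens to 92 mm and grips with 3 to 60 N. Pads are 19 mm wide; open, the fingers measure 130 mm over their backs; the gripper's body (75 mm by 190 mm) begins 47 mm behind the grasp point.
Start: joints at [-1.389, 0.342, 1.524, -0, 1.275, -0.146], TCP at [0.169, -0.497, 0.244] pointing down, gripper open.
Joint ranges: [-2.53, 2.53], [-0.77, 2.02], [0.04, 2.7], [-1, 4.14], [0.28, 2.66], [-3.11, 3.11]. Speed limits (rad/s): [2.57, 2.57, 3.14, 3.14, 3.14, 3.14].

### API

Orientations are given as [roll, pitch, yaw] about the fixed x, y, z axes, in that order (R = Rz(yaw) Ry(pitch) Rx(roll)).
In Python, from cell import robot gives the robot as it stands.
- The arm moves only by the tool step_arm, never from a script. Its argument "motion" is a list of rows, each a list of 2 entries, a list of its own where there are three numbers: the shift along the tool's x, y, z in units of 60 mm (1.0 is 60 mm), then the turn about the tool's z in rad. In form: [[[x, y, z], spin], ...]. A call has 1 to 10 rows; each row is the pose to reach, as a shift and turn from the pose commanded when the call began, along the tool's axes at that moment; what a row does not reach only later rows make up. A row lasts 1/8 s, in which the tool goes at most 62.5 mm and 10.7 degrees, less where a joint would pass 70% of its speed; a pose out of reach is approached as far as the arm can. A call with a gripper value outside its range is refused whole. "hand" is the closure in counts, from 0 (fully open) to 255 (shut), set as the call begins (left out, the last holds). The fingers move at their own pace and stop on an object; "squeeze" is the grip in N (left out, the last holds). Time passes only in rows, so rows that repeat a pose let the fingers close. It gives the time, the measured TCP pose, the force, the opening and the grip force at its end, in the units of the state.
- robot.observe(): the state, without advancing time (a new reading comes with each control period).
- robot.read_camera(name): name is "side" or "top"; returns a dict with "pixels" (384x512x3 uint8, red, green, blue), "intrinsics" (3x3 intrinsics, pixels), "xyz" and "rotation" of the camera in the world. Camera axes: x right, y up, looking along -z (the intrinsics and any distortion apply to the point x, -y, -z); pixel columns grow to the right and rows downward; lengths in m; the calibration is good to about 2 mm. A picture is of the moment at which its call begins. There is no depth.
- robot.hand_in(): hands the job in; it is judged then, once.
The state is a dict: "time": time; "qpos": joint angles; "qvel": joint speeds; "joint_efforts": joint torques, N m; "tool_pos": TCP position; "tool_rot": TCP orientation; "contact_force": force on the tool from outside, world axes, zero at the start; "torque": the same for the moment, N m; "opening": finger opening in m; "grip_force": force on a finger pad.
Only numpy, scipy, OpenCV 4.12 (cv2) and the standard library are available. Lean on these libraries where they do the work, as an engineer would, in place of code of your own. Each camera call takes 0.05 s, during which the arm holds its last target. There are 200 camera calls.

### The job

Set up the sketching stand: first pack its wooden supply box, the ink bottle standing upright in the large pocket and the dropper bottle standing upright in the narrow one, without tipping either bottle over. Then flip the kick leg at the frame's side over its centre and all the way down, and after that grip the bar on top of the frame, pull the frame upright and finish while still gripping it there, holding it still, because its hub is slack and it tips over when let go; leave the sharpener and the mint tin where they are.

Things in the scene. Friction and masses are not known exactly. Their poses are not given: they have to be found in the camera images.
- stand: Sketching stand, fixed: steel base plate 190 x 200 x 8 mm, wooden supply box at its near side, hinged frame at its far side. Origin on the table under the plate; x points from box to frame (away from the robot at yaw 0), y left, z up. The frame's hub axis runs along y at x +55 mm, 34 mm above the table. Box outside: x -94 to -16, y -59 to +59 mm; wall tops 40 mm above the table.
- big_pocket (a point): Centre of the floor of the supply box's large pocket, 10 mm above the table; axes as the stand's. Inside 70 mm (x) by 72 mm (y), 30 mm deep, walls 4 mm.
- small_pocket (a point): Centre of the floor of the narrow pocket, 57 mm to the left (+y) of the large one's, 10 mm above the table; axes as the stand's. Inside 70 mm (x) by 36 mm (y), 30 mm deep.
- frame (a joint): Lean of the frame about the hub, rad: 0 upright, positive leans to the stand's +x. It starts against its stop at 0.40; the other stop is at -0.25. It swings freely and tips to a stop when let go; 0.45 kg. Wooden frame with cork board, 146 mm wide, 12 mm thick; top rail 135 mm from the hub axis.
- bar (a point): Centre of the round aluminium grip bar on top of the frame: 12 mm thick, 86 mm long along the stand's y, carried on two thin posts 37 mm either side of the centre, 185 mm from the hub axis and 50 mm clear above the frame's top rail. It turns with the frame; axes as the stand's when the frame is upright.
- leg (a joint): Angle of the kick leg relative to the frame, rad: 0 parked, pointing up the frame's right (-y) side; grows as it swings to the stand's +x; 2.3 fully down at its stop, behind the frame. A round weight on a side arm takes it over centre at about 0.26: below, it falls back to 0; beyond, it falls down to 2.3 by itself. About 1 N at the tang moves it; follow its arc.
- leg_pivot (a point): Pivot of the kick leg on the frame's right side: 60 mm up the frame from the hub axis and 87 mm to the right (-y) of its middle; the pivot axis is along the stand's y.
- tang (a point): Middle of the rubber sleeve on the tang, a round peg 10 to 13 mm thick that sticks out 50 mm to the right (-y) from the end of the kick leg, 80 mm from the pivot; the point lies 130 mm to the right of the frame's middle, the tang's end 142 mm.
- ink_bottle: Square-shouldered dark ink bottle, 58 x 60 mm, 69 mm high, 0.16 kg. Origin at the centre of its underside, x and y along its sides, z up. The body with shoulders reaches 51 mm; above it a black round cap 39 mm across, from 52 to 69 mm, 1 mm off centre; the cap is fixed to the bottle and it can be carried by it.
- dropper_bottle: Slim round bottle with black cap, 22 mm across, 67 mm high, about 0.03 kg. Origin at the centre of its underside, z up. The upper part from 40 to 67 mm is 20 mm across.
- sharpener: Bystander: sharpener 37 x 61 x 34 mm lying on the table left of the stand. Origin at the centre of its underside.
- mint_tin: Bystander: small closed oblong tin 36 x 64 x 17 mm on the table right of the stand. Origin at the centre of its underside.
Not all that is in view belongs to the job. What is shaped like the ink_bottle but orange or purple is not meant.

How it is judged:
By the outcome, as a careful person would: the job done as asked, in the order asked, and still so for the second after the job is handed in, while the arm keeps its last pose, push and grip.
It also fails if it takes over 66 s, if anything falls off the work surface, if the arm or the gripper's body presses on something with over 40 N, if the wrist force passes 120 N, or if a joint passes its speed limit or range.

## Working session

There is one attempt and no reset: what is moved stays moved. The work goes in short steps, Python scripts to look and compute and a tool call to move; the robot and the scene stay as the last step left them, time stands still between calls to the robot, and variables do not carry over. Pictures are saved under pics/ and viewed, at most 10 in all, crops included, and the job is handed in when it is done.

Besides the shell and the picture viewer there is one more tool, called after "Emit:" as a command line: name --argument value ..., lists and objects as JSON in quotes. step_arm: Moves the arm, as the interface text tells. Its arguments: {"type":"object","properties":{"motion":{"type":"array"},"hand":{"type":"number"},"squeeze":{"type":"number"}},"required":["motion"]}

```bash
mkdir -p pics; ls; python3 - <<'E'
from cell import robot
import cv2,json,numpy as np
s=robot.observe(); print({k:np.round(v,3).tolist() for k,v in s.items()})
for n in ("top","side"):
    c=robot.read_camera(n); cv2.imwrite(f"pics/{n}0.png",cv2.cvtColor(c["pixels"],cv2.COLOR_RGB2BGR))
    print(n,np.round(c["intrinsics"],1).tolist(),np.round(c["xyz"],4).tolist(),np.round(c["rotation"],4).tolist(),[k for k in c])
E
```

```text
pics
{'time': 0.0, 'qpos': [-1.389, 0.343, 1.525, -0.0, 1.275, -0.146], 'qvel': [-0.001, -0.0, 0.0, -0.001, -0.001, -0.0], 'joint_efforts': [0.001, -43.124, -24.422, 0.072, 0.056, -0.0], 'tool_pos': [0.169, -0.497, 0.243], 'tool_rot': [-3.14, -0.0, 0.328], 'contact_force': [0.293, -0.902, 1.145], 'torque': [-0.012, 0.054, -0.005], 'grip_force': 0.0, 'opening': 0.092}
top [[454.2, 0.0, 266.4], [0.0, 454.2, 194.3], [0.0, 0.0, 1.0]] [0.2982, 0.0013, 1.3968] [0.1583, 0.0194, -1.5803] ['pixels', 'intrinsics', 'xyz', 'rotation']
side [[401.8, 0.0, 264.2], [0.0, 401.8, 194.1], [0.0, 0.0, 1.0]] [0.4356, -1.0417, 0.6589] [1.1357, -0.0062, -0.0715] ['pixels', 'intrinsics', 'xyz', 'rotation']
```

View pics/top0.png

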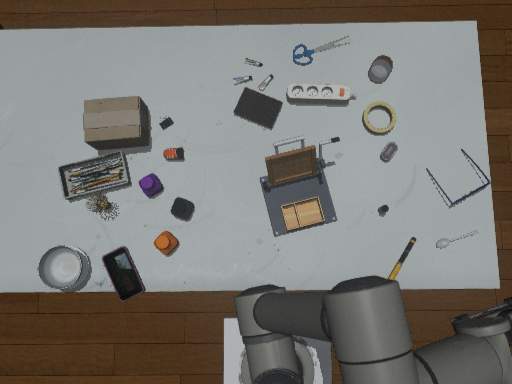

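View pics/side0.png

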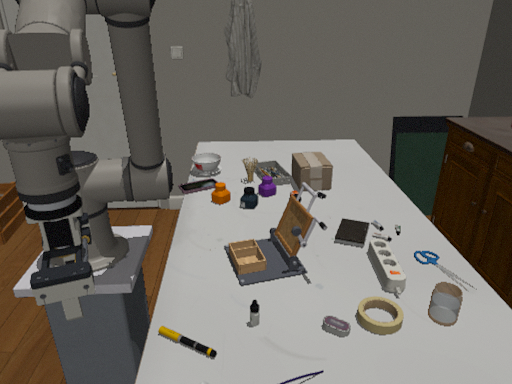

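The top view shows the stand at about (298,190), with its box at (303,213), the bar at about (290,142) and the tang at about (335,140). The ink bottle is at (182,208) and the dropper at (383,210). In the side view the dropper is at (255,313) and the ink bottle at (249,198).

```bash
cat > h.py <<'E'
import numpy as np, cv2
from scipy.spatial.transform import Rotation as R
from cell import robot
def cam(n):
    c=robot.read_camera(n); c["R"]=R.from_euler("xyz",c["rotation"]).as_matrix() if np.shape(c["rotation"])==(3,) else np.array(c["rotation"]); return c
def ray(c,u,v):
    K=c["intrinsics"]; d=np.array([(u-K[0][2])/K[0][0],-(v-K[1][2])/K[1][1],-1.]); return c["R"]@d
def plane(c,u,v,z):
    d=ray(c,u,v); o=np.array(c["xyz"]); return o+d*(z-o[2])/d[2]
def proj(c,p):
    q=c["R"].T@(np.array(p)-c["xyz"]); K=c["intrinsics"]; return np.array([K[0][2]+K[0][0]*q[0]/-q[2],K[1][2]-K[1][1]*q[1]/-q[2]])
def tri(c1,p1,c2,p2):
    d1,d2=ray(c1,*p1),ray(c2,*p2); o1,o2=np.array(c1["xyz"]),np.array(c2["xyz"])
    t=np.linalg.lstsq(np.c_[d1,-d2],o2-o1,rcond=None)[0]; a,b=o1+t[0]*d1,o2+t[1]*d2
    return (a+b)/2,np.linalg.norm(a-b)
def blob(c,box,lo,hi):  # largest HSV blob inside box (u0,v0,u1,v1) -> contour in full-image px
    u0,v0,u1,v1=box; hsv=cv2.cvtColor(c["pixels"][v0:v1,u0:u1],cv2.COLOR_RGB2HSV)
    m=cv2.inRange(hsv,lo,hi); cs,_=cv2.findContours(m,cv2.RETR_EXTERNAL,cv2.CHAIN_APPROX_NONE)
    return max(cs,key=cv2.contourArea)+np.array([u0,v0])
def place(p,S,yaw): # stand coords -> world
    c,s=np.cos(yaw),np.sin(yaw); return np.array([S[0]+c*p[0]-s*p[1],S[1]+s*p[0]+c*p[1],p[2]])
E
python3 - <<'E'
from h import *
t=cam("top"); s=cam("side")
P=lambda c,r,z:np.round(plane(c,*r,z),4)
# box (light wood): hue orange, bright
b=blob(t,(270,190,335,235),(5,60,110),(25,255,255)); r=cv2.minAreaRect(b); print("box",r)
q=cv2.boxPoints(r); w=np.array([plane(t,*x,0.04) for x in q]); print(np.round(w,4).tolist(), P(t,r[0],.04), [round(float(np.linalg.norm(w[i]-w[i-1])),4) for i in range(4)])
for n,bx,z in (("ink",(165,190,200,225),0.05),("drop",(370,198,395,222),0.06)):
    k=blob(t,bx,(0,0,0),(179,255,90)); r=cv2.minAreaRect(k); print(n,r,P(t,r[0],z),cv2.contourArea(k))
for n,bx in (("ink",(235,180,262,213)),("drop",(243,295,267,332))):
    k=blob(s,bx,(0,0,0),(179,255,90)); print(n,"side",cv2.boundingRect(k),cv2.contourArea(k))
A=cv2.resize(t["pixels"][125:245,160:400],None,fx=3.3,fy=3.3,interpolation=cv2.INTER_CUBIC); 
B=cv2.resize(s["pixels"][170:335,215:335],None,fx=3.3,fy=3.3,interpolation=cv2.INTER_CUBIC)
cv2.imwrite("pics/a.png",A[:,:,::-1]); cv2.imwrite("pics/b.png",B[:,:,::-1])
E
```

```text
box ((302.41180419921875, 212.64707946777344), (25.70877456665039, 38.80569839477539), 75.96376037597656)
[[0.4824, -0.0165, 0.04], [0.5096, -0.1304, 0.04], [0.4339, -0.147, 0.04], [0.407, -0.034, 0.04]] [ 0.458 -0.082  0.04 ] [0.0774, 0.1172, 0.0775, 0.1161]
ink ((182.29312133789062, 208.51724243164062), (20.98357391357422, 19.683704376220703), 21.801406860351562) [0.4736 0.2782 0.05  ] 355.5
drop ((382.9000549316406, 209.3000030517578), (6.708203315734863, 10.28591251373291), 63.43495178222656) [ 0.4628 -0.3181  0.06  ] 53.0
ink side (240, 187, 22, 22) 268.5
drop side (250, 300, 9, 13) 72.0
```

View pics/a.png

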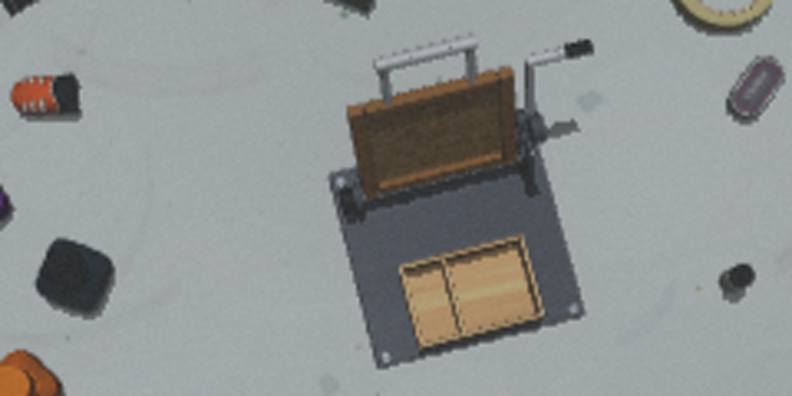

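View pics/b.png

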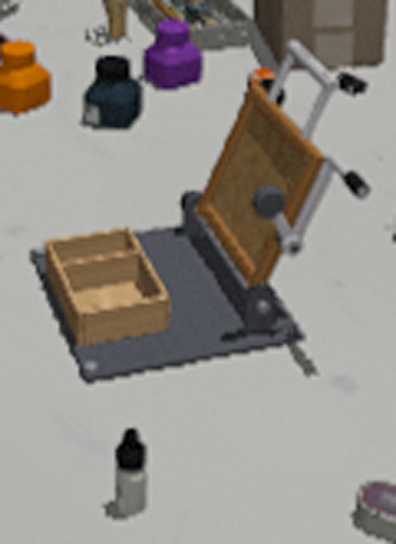

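The crops confirm that the box has its narrow pocket on the left. I'll check the model against projected pixels next.

```bash
python3 - <<'E'
from h import *
t=cam("top"); s=cam("side"); yaw=0.232
S=np.array([0.458,-0.082])-np.array([np.cos(yaw),np.sin(yaw)])*-0.055
print(S)
def up(r,y,a=0.4,th=0): return (0.055+r*np.sin(a),y,0.034+r*np.cos(a))
pts=dict(bar=up(.185,0),barL=up(.185,.043),barR=up(.185,-.043),piv=up(.06,-.087),tang=up(.14,-.13),tend=up(.14,-.142),boxNR=(-.094,-.059,.04),boxNL=(-.094,.059,.04),boxFL=(-.016,.059,.04),plNR=(-.095,-.1,.008),plNL=(-.095,.1,.008),railR=up(.135,-.073),railL=up(.135,.073))
A=cv2.resize(t["pixels"][125:245,240:360],None,fx=4.5,fy=4.5,interpolation=cv2.INTER_CUBIC)
B=cv2.resize(s["pixels"][170:290,215:335],None,fx=4.5,fy=4.5,interpolation=cv2.INTER_CUBIC)
for k,p in pts.items():
    w=place(p,S,yaw); a=proj(t,w); b=proj(s,w); print(k,np.round(w,3),np.round(a,1),np.round(b,1))
    cv2.drawMarker(A,tuple(int(x) for x in (a-[240,125])*4.5+2),(0,255,0),0,10,1); cv2.drawMarker(B,tuple(int(x) for x in (b-[215,170])*4.5+2),(0,255,0),0,10,1)
cv2.imwrite("pics/c.png",cv2.resize(np.hstack([A,B])[:,:,::-1],(800,400)))
# plate corners via white-ish screws not used; black sleeve blobs
for c,n,bx in ((t,"top",(325,130,345,145)),(s,"sideA",(312,188,330,202)),(s,"sideB",(315,218,330,232))):
    k=blob(c,bx,(0,0,0),(179,255,75)); print(n,cv2.minAreaRect(k),cv2.contourArea(k))
# ink/dropper two-view checks
k=blob(s,(235,180,262,213),(0,0,0),(179,255,90)); 
for nm,xy in (("ink",(0.4736,0.2782)),("drop",(0.4628,-0.3181))):
    for z in (0,.04,.067): print(nm,z,np.round(proj(s,(*xy,z)),1),np.round(proj(t,(*xy,z)),1))
E
```

```text
[ 0.51152647 -0.06935416]
bar [ 0.635 -0.04   0.204] [289.1 140.7] [309.3 188.9]
barL [0.625 0.002 0.204] [273.7 144.4] [303.4 183. ]
barR [ 0.645 -0.082  0.204] [304.5 136.9] [315.7 195.3]
piv [ 0.608 -0.136  0.089] [320.7 159.9] [303.1 243.3]
tang [ 0.648 -0.171  0.163] [335.3 139.6] [322.5 225.1]
tend [ 0.651 -0.182  0.163] [339.4 138.6] [324.5 227.3]
boxNR [ 0.434 -0.148  0.04 ] [324.8 220.5] [238.  263.8]
boxNL [ 0.406 -0.034  0.04 ] [286.6 230. ] [228.2 241.3]
boxFL [ 0.482 -0.016  0.04 ] [280.2 204.9] [253.9 237.3]
plNR [ 0.442 -0.189  0.008] [336.8 218.7] [241.7 282.8]
plNL [0.396 0.006 0.008] [273.4 234.4] [225.2 243.6]
railR [ 0.633 -0.116  0.158] [315.6 145.5] [312.5 216.6]
railL [0.599 0.026 0.158] [265.  157.9] [292.6 194.2]
top ((334.82354736328125, 139.2941131591797), (3.395498752593994, 7.276068687438965), 75.96376037597656) 17.0
sideA ((320.9000244140625, 195.20001220703125), (8.049844741821289, 4.0249223709106445), 26.56505012512207) 19.5
sideB ((322.0384216308594, 224.8076629638672), (6.37905216217041, 4.160251617431641), 56.3099365234375) 18.0
ink 0 [247.7 205.3] [185.5 210.5]
ink 0.04 [247.6 195.4] [183.  208.9]
ink 0.067 [247.5 188.6] [181.1 207.8]
drop 0 [251.9 319.9] [378.3 211.7]
drop 0.04 [251.8 306.3] [381.3 210.1]
drop 0.067 [251.7 296.8] [383.5 209. ]
```

View pics/c.png

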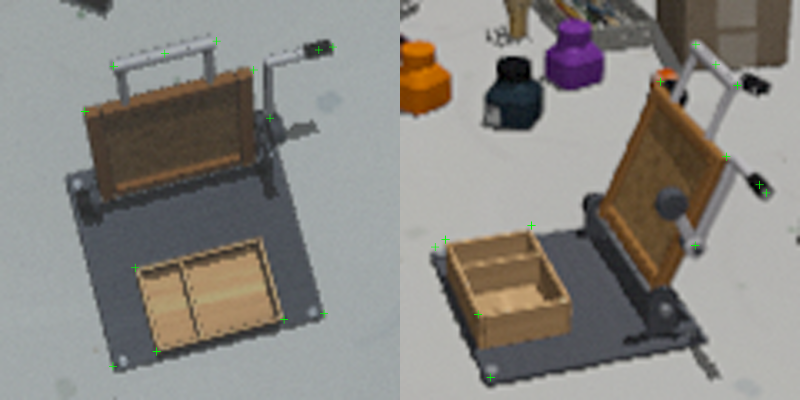

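```bash
python3 - <<'E'
from h import *
t=cam("top"); s=cam("side")
V=lambda c,b: print(c["pixels"][b[1]:b[3],b[0]:b[2]].max(2))
np.set_printoptions(linewidth=200)
V(t,(169,194,197,224)); V(t,(373,200,392,220)); V(s,(238,184,264,212)); V(s,(247,296,264,330))
E
```

```text
[[167 167 168 169 167 168 169 169 168 168 170 169 168 170 170 171 167 169 168 168 165 167 170 168 171 169 167 169]
 [168 166 167 170 168 168 168 167 168 168 168 165 170 169 167 167 167 168 168 168 168 169 170 168 169 168 170 167]
 [165 166 168 169 169 166 167 165 160 157 161 162 171 169 168 170 168 168 168 168 169 167 167 165 167 169 168 169]
 [164 167 169 166 170 168 168 152  95  99  98 128 156 157 163 166 169 168 168 169 171 168 167 169 168 168 167 168]
 [168 168 165 168 170 169 157  73  59  54  56  58  59  80 129 156 157 163 167 168 169 167 169 169 171 170 167 169]
 [167 168 166 168 167 158  98  54  56  58  56  58  55  54  52  62  77 127 159 166 169 167 169 168 168 166 169 171]
 [164 167 167 166 163 122  53  54  54  50  45  46  52  51  56  56  49  57  80 129 156 159 168 168 169 167 169 169]
 [169 170 170 169 162  69  51  46  49  53  49  51  50  52  50  54  54  55  58  57  65 106 155 163 170 168 171 168]
 [170 170 168 167 157  46  48  50  48  52  48  51  46  53  52  47  58  58  60  57  59  58  81 127 159 171 169 168]
 [168 167 168 165 115  50  49  51  49  51  51  54  49  50  49  54
[... 8643 characters left out ...]
172 100  99 113 117 117 120 114 111 112 154 184 180 181 181]
 [178 160 150  97 115 116 114 117 117 114 106 110 152 183 180 180 181]
 [146  82  85  95 120 120 114 114 115 113 107 109 152 184 181 181 180]
 [ 82  88  88  91 117 121 114 115 112 113 101 109 157 181 179 180 181]
 [ 86  90  88  91 105 118 113 113 113 110 106 135 174 182 181 180 181]
 [ 84  85  90  91  94 108 111 109 115 135 152 169 182 181 181 181 180]
 [142 130  82  84  86  93 117 147 153 170 184 182 181 182 180 180 179]
 [184 178 141 142 143 142 156 185 183 183 181 179 179 180 181 181 180]
 [180 182 184 184 185 184 183 181 181 180 181 179 180 180 178 179 179]
 [180 181 180 179 181 180 181 180 181 181 181 181 178 180 179 180 179]]
```

```bash
cat >> h.py <<'E'
def plan(p,yaw,label=""):  # shift in tool units (60 mm) and spin from the present pose
    s=robot.observe(); M=R.from_euler("xyz",s["tool_rot"]).as_matrix(); d=M.T@(np.array(p)-s["tool_pos"])/.06
    spin=-((yaw-s["tool_rot"][2]+np.pi)%(2*np.pi)-np.pi)
    print(label,"target",np.round(p,4),"shift",np.round(d,3),"spin",round(spin,3),"len mm",round(np.linalg.norm(d)*60))
E
python3 - <<'E'
from h import *
t=cam("top"); s=cam("side")
print("drop",tri(t,(384.3,208.2),s,(254.4,308)), plane(t,384.3,208.2,.055), proj(s,plane(t,384.3,208.2,.055)))
print("ink cap",tri(t,(179.9,207.6),s,(248.8,190.0)), plane(t,179.9,207.6,.069), proj(s,plane(t,179.9,207.6,.069)))
d=plane(t,384.3,208.2,.055)
plan((d[0],d[1],.13),1.803,"above drop")
E
```

```text
drop (array([ 0.46834974, -0.3267257 ,  0.04209568]), np.float64(0.00011629837589719476)) [ 0.46667109 -0.3236029   0.055     ] [253.53910912 302.59280281]
ink cap (array([0.47681845, 0.28367552, 0.05875283]), np.float64(0.0030631795405733383)) [0.47391823 0.28142254 0.069     ] [247.56989613 187.75371822]
above drop target [ 0.4667 -0.3236  0.13  ] shift [ 5.627 -1.139  1.895] spin -1.475 len mm 363
```

Emit:
step_arm --motion '[[[0.7, -0.14, 0.23], -0.18], [[1.4, -0.28, 0.46], -0.36], [[2.2, -0.44, 0.7], -0.54], [[3.0, -0.6, 1.0], -0.72], [[3.8, -0.76, 1.3], -0.9], [[4.6, -0.93, 1.6], -1.08], [[5.2, -1.05, 1.75], -1.26], [[5.64, -1.14, 1.9], -1.42], [[5.64, -1.14, 1.9], -1.475], [[5.64, -1.14, 1.9], -1.475]]' --hand 120 --squeeze 8

```text
time: 1.75
tool_pos: [0.4676, -0.3231, 0.1295]
tool_rot: [-3.141, -0.0, 1.803]
contact_force: [-0.0, -0.3, 1.0]
opening: 0.0484
grip_force: 0.0
```

```bash
python3 - <<'E'
from h import *
s=cam("side"); cv2.imwrite("pics/d.png",cv2.resize(s["pixels"][180:350,180:350],None,fx=3,fy=3)[:,:,::-1])
plan((.468,-.324,.055),1.803); print(robot.observe()["opening"])
E
```

```text
target [ 0.468 -0.324  0.055] shift [-0.012  0.007  1.245] spin -0.001 len mm 75
0.04864789447102868
```

View pics/d.png

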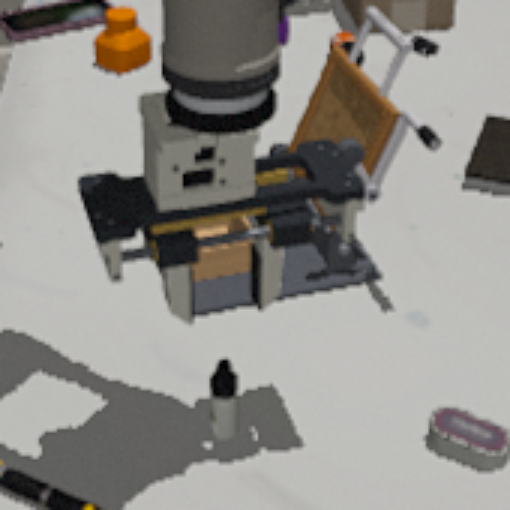

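The open fingers (columns 180 and 268 of the crop) straddle the dropper at 224, so I'll descend and grip.

Emit:
step_arm --motion '[[[0, 0, 0.35], 0], [[0, 0, 0.75], 0], [[0, 0, 1.05], 0], [[0, 0, 1.24], 0], [[0, 0, 1.24], 0]]'

```text
time: 2.42
tool_pos: [0.467, -0.3234, 0.0549]
tool_rot: [-3.141, -0.001, 1.802]
contact_force: [0.2, -0.2, -0.3]
opening: 0.0486
grip_force: 0.0
```

Emit:
step_arm --motion '[[[0, 0, 0], 0], [[0, 0, 0], 0], [[0, 0, 0], 0], [[0, 0, 0], 0], [[0, 0, 0], 0], [[0, 0, 0], 0]]' --hand 255 --squeeze 8

```text
time: 3.18
tool_pos: [0.4676, -0.3235, 0.0557]
tool_rot: [3.141, 0.001, 1.803]
contact_force: [-0.1, -0.6, 2.6]
opening: 0.0201
grip_force: 8.0
```

```bash
python3 - <<'E'
from h import *
S=(.5115,-.0694); p=place((-.055,0,0),S,.232)
# small pocket centre y: big at y=-19 (inside -55..17), small at +38
s=place((-.055,.038,0),S,.232); b=place((-.055,-.019,0),S,.232); print(s,b)
plan((.468,-.324,.14),1.803,"lift"); plan((s[0],s[1],.14),1.803,"over small")
E
```

```text
[ 0.44923641 -0.04506392  0.        ] [ 0.4623421 -0.1005368  0.       ]
lift target [ 0.468 -0.324  0.14 ] shift [-0.01   0.005 -1.405] spin -0.0 len mm 84
over small target [ 0.4492 -0.0451  0.14  ] shift [ 4.586  0.769 -1.408] spin -0.0 len mm 292
```

Emit:
step_arm --motion '[[[0, 0, -0.4], 0], [[0, 0, -0.9], 0], [[0.3, 0.05, -1.4], 0], [[1.0, 0.17, -1.41], 0], [[1.8, 0.3, -1.41], 0], [[2.6, 0.44, -1.41], 0], [[3.4, 0.57, -1.41], 0], [[4.1, 0.69, -1.41], 0], [[4.5, 0.76, -1.41], 0], [[4.59, 0.77, -1.41], 0]]'

```text
time: 4.42
tool_pos: [0.4487, -0.0435, 0.1398]
tool_rot: [-3.141, -0.0, 1.805]
contact_force: [0.6, -0.3, -0.2]
opening: 0.0196
grip_force: 8.0
```

```bash
python3 - <<'E'
from h import *
plan((.4492,-.0453,.067),1.803,"down"); print(robot.observe()["opening"])
A=cam("side")["pixels"][170:290,190:340]; B=cam("top")["pixels"][125:245,230:350]
cv2.imwrite("pics/e.png",np.hstack([cv2.resize(A,(440,352)),cv2.resize(B,(352,352))])[:,:,::-1])
E
```

```text
down target [ 0.4492 -0.0453  0.067 ] shift [-0.032  0.002  1.213] spin 0.002 len mm 73
0.01962785678462226
```

View pics/e.png

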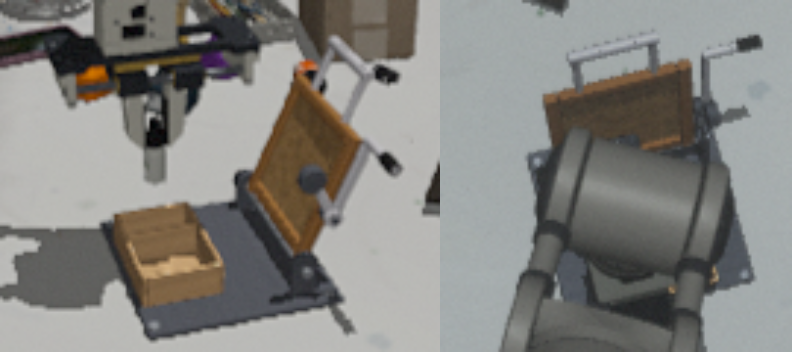

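The dropper hangs upright over the left end of the box, so I'll lower it in.

Emit:
step_arm --motion '[[[-0.02, 0, 0.3], 0], [[-0.02, 0, 0.6], 0], [[-0.02, 0, 0.9], 0], [[-0.02, 0, 1.1], 0], [[-0.02, 0, 1.2], 0], [[-0.02, 0, 1.22], 0], [[-0.02, 0, 1.22], 0]]'

```text
time: 5.4
tool_pos: [0.4496, -0.046, 0.067]
tool_rot: [3.141, 0.0, 1.803]
contact_force: [0.3, -0.1, 0.3]
opening: 0.0201
grip_force: 8.0
```

Emit:
step_arm --motion '[[[0, 0, 0], 0], [[0, 0, 0], 0], [[0, 0, 0], 0]]' --hand 150

```text
time: 5.78
tool_pos: [0.4494, -0.0459, 0.0669]
tool_rot: [3.141, 0.0, 1.803]
contact_force: [0.0, -0.2, 0.0]
opening: 0.0373
grip_force: 0.0
```

```bash
python3 - <<'E'
from h import *
s=robot.observe(); print(s["tool_pos"],s["opening"],s["contact_force"])
plan((.4492,-.0453,.15),1.803,"up"); plan((.4755,.2825,.15),1.16,"over ink")
E
```

```text
[ 0.44940152 -0.04586754  0.06687107] 0.037261205311850676 [ 0.02914093 -0.24827687  0.03566588]
up target [ 0.4492 -0.0453  0.15  ] shift [ 1.000e-02 -1.000e-03 -1.385e+00] spin -0.0 len mm 83
over ink target [0.4755 0.2825 0.15  ] shift [ 5.226  1.683 -1.386] spin 0.643 len mm 340
```

Emit:
step_arm --motion '[[[0, 0, -0.3], 0], [[0, 0, -0.7], 0], [[0, 0, -1.2], 0], [[0.6, 0.19, -1.39], 0.1], [[1.4, 0.45, -1.39], 0.2], [[2.3, 0.74, -1.39], 0.35], [[3.2, 1.03, -1.39], 0.5], [[4.1, 1.32, -1.39], 0.6], [[4.9, 1.58, -1.39], 0.643], [[5.23, 1.68, -1.39], 0.643]]'

```text
time: 7.02
tool_pos: [0.4749, 0.2851, 0.1499]
tool_rot: [3.142, -0.0, 1.162]
contact_force: [-0.7, -0.5, -1.1]
opening: 0.0378
grip_force: 0.0
```

Emit:
step_arm --motion '[[[0, 0, 0], 0], [[0, 0, 0], 0]]' --hand 80 --squeeze 20

```text
time: 7.28
tool_pos: [0.4751, 0.2814, 0.1499]
tool_rot: [-3.141, 0.001, 1.159]
contact_force: [-0.0, -0.4, 0.6]
opening: 0.0533
grip_force: 0.0
```

```bash
python3 - <<'E'
from h import *
plan((.4755,.2825,.071),1.16,"down ink"); print(robot.observe()["opening"])
c=cam("side"); A=c["pixels"][150:230,195:315]; t=cam("top"); B=t["pixels"][185:245,260:350]
cv2.imwrite("pics/f.png",np.hstack([cv2.resize(A,(480,320)),cv2.resize(B,(320,213+107))])[:,:,::-1])
E
```

```text
down ink target [0.4755 0.2825 0.071 ] shift [ 0.021 -0.002  1.315] spin -0.001 len mm 79
0.05328765863489858
```

View pics/f.png

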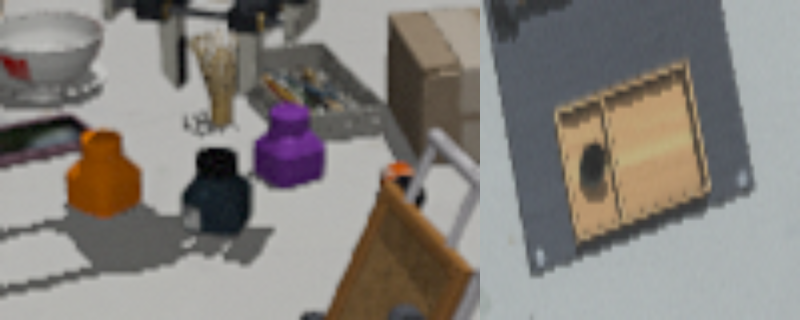

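The dropper stands in the narrow pocket (blob at (594,172)). The fingers are centred at about column 220 over the ink cap at 218.

Emit:
step_arm --motion '[[[0.02, 0, 0.3], 0], [[0.02, 0, 0.65], 0], [[0.02, 0, 0.95], 0], [[0.02, 0, 1.2], 0], [[0.02, 0, 1.3], 0], [[0.02, 0, 1.3], 0]]'

```text
time: 8.12
tool_pos: [0.4758, 0.2835, 0.072]
tool_rot: [-3.141, 0.0, 1.159]
contact_force: [0.0, -1.0, -0.2]
opening: 0.0631
grip_force: 0.0
```

Emit:
step_arm --motion '[[[0, 0, 0], 0], [[0, 0, 0], 0], [[0, 0, 0], 0], [[0, 0, 0], 0], [[0, 0, 0], 0]]' --hand 255 --squeeze 25

```text
time: 8.75
tool_pos: [0.4761, 0.2839, 0.0724]
tool_rot: [3.141, -0.001, 1.16]
contact_force: [0.8, 0.7, 2.8]
opening: 0.0383
grip_force: 25.0
```

```bash
python3 - <<'E'
from h import *
plan((.4623,-.1005,.17),1.803,"over big")
E
```

```text
over big target [ 0.4623 -0.1005  0.17  ] shift [-5.964  2.35  -1.628] spin -0.643 len mm 397
```

Emit:
step_arm --motion '[[[0, 0, -0.3], 0], [[0, 0, -0.8], 0], [[0, 0, -1.3], 0], [[-0.4, 0.16, -1.63], -0.05], [[-1.1, 0.43, -1.63], -0.15], [[-1.9, 0.75, -1.63], -0.25], [[-2.7, 1.06, -1.63], -0.35], [[-3.5, 1.38, -1.63], -0.45], [[-4.3, 1.69, -1.63], -0.55], [[-5.0, 1.97, -1.63], -0.643]]'

```text
time: 10.0
tool_pos: [0.4635, -0.04, 0.1696]
tool_rot: [-3.141, -0.0, 1.805]
contact_force: [0.9, 0.1, -1.1]
opening: 0.0383
grip_force: 24.9
```

```bash
python3 - <<'E'
from h import *
plan((.4623,-.1005,.17),1.803,"over big"); print(robot.observe()["opening"])
E
```

```text
over big target [ 0.4623 -0.1005  0.17  ] shift [-0.975 -0.254 -0.007] spin 0.002 len mm 60
0.03828617664557651
```

Emit:
step_arm --motion '[[[-0.5, -0.13, 0], 0], [[-0.85, -0.22, 0], 0], [[-0.99, -0.26, 0], 0], [[-0.99, -0.26, 0], 0], [[-0.99, -0.26, 0], 0]]'

```text
time: 10.62
tool_pos: [0.4626, -0.099, 0.1698]
tool_rot: [-3.141, -0.0, 1.804]
contact_force: [-0.1, 0.0, -1.5]
opening: 0.0381
grip_force: 24.9
```

```bash
python3 - <<'E'
from h import *
plan((.4623,-.1005,.083),1.803,"in big"); print(robot.observe()["opening"])
s=cam("side"); A=s["pixels"][190:290,200:350]
cv2.imwrite("pics/g.png",cv2.resize(A,(780,520),interpolation=cv2.INTER_CUBIC)[:,:,::-1])
# expected image of bottle bottom centre/edges in side view
for p in ((-.055,-.019,.098),(-.055-.03,-.049,.098),(-.025,-.049,.098),(-.085,-.049,.14),(-.025,-.049,.14)):
    print(np.round((proj(s,place(p,(.5115,-.0694),.232))-[200,190])*5.2,0))
E
```

```text
in big target [ 0.4623 -0.1005  0.083 ] shift [-0.024 -0.01   1.446] spin 0.001 len mm 87
0.03808630567980484
[249. 236.]
[208. 274.]
[321. 256.]
[206. 202.]
[322. 184.]
```

View pics/g.png

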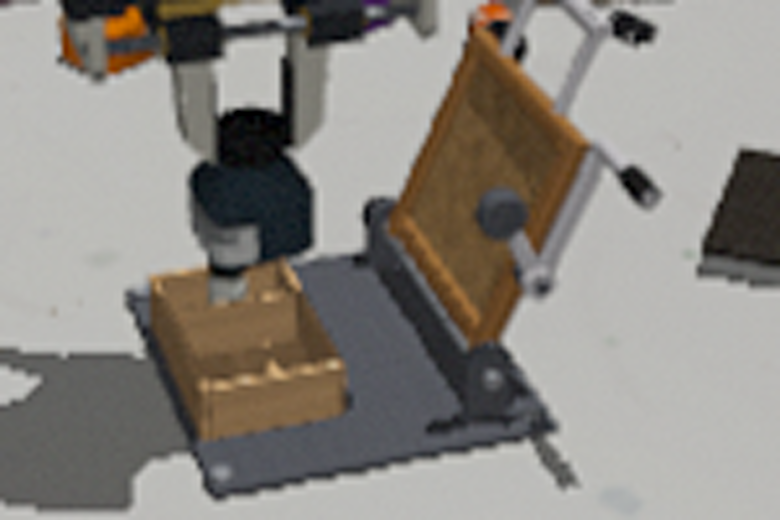

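The bottle hangs upright at columns 192–313 of the crop, in line with the large pocket's projected place. I'll lower it in slowly.

Emit:
step_arm --motion '[[[-0.02, 0, 0.3], 0], [[-0.02, 0, 0.6], 0], [[-0.02, 0, 0.85], 0], [[-0.02, 0, 1.0], 0], [[-0.02, 0, 1.15], 0], [[-0.02, 0, 1.28], 0], [[-0.02, 0, 1.38], 0], [[-0.02, 0, 1.44], 0], [[-0.02, 0, 1.44], 0], [[-0.02, 0, 1.44], 0]]'

```text
time: 11.92
tool_pos: [0.4632, -0.1011, 0.0837]
tool_rot: [3.141, 0.0, 1.803]
contact_force: [0.0, -0.5, -0.9]
opening: 0.0381
grip_force: 24.9
```

Emit:
step_arm --motion '[[[0, 0, 0.015], 0], [[0, 0, 0.015], 0]]'

```text
time: 12.18
tool_pos: [0.463, -0.101, 0.0827]
tool_rot: [3.141, 0.0, 1.803]
contact_force: [-0.2, 0.1, -1.3]
opening: 0.0381
grip_force: 24.9
```

Emit:
step_arm --motion '[[[0, 0, 0], 0], [[0, 0, 0], 0], [[0, 0, 0], 0]]' --hand 90

```text
time: 12.55
tool_pos: [0.4631, -0.1011, 0.0828]
tool_rot: [3.141, 0.0, 1.803]
contact_force: [-1.4, -0.6, 0.6]
opening: 0.0587
grip_force: 0.0
```

```bash
python3 - <<'E'
from h import *
S=(.5115,-.0694)
def pt(r,y,a): return place((.055+r*np.sin(a),y,.034+r*np.cos(a)),S,.232)
def tang(th): return place((.055+.06*np.sin(.4)+.08*np.sin(.4+th),-.130,.034+.06*np.cos(.4)+.08*np.cos(.4+th)),S,.232)
t0=tang(0); ex=np.array([np.cos(.232),np.sin(.232),0])
# tool closed, jaws along stand x; stand off 60 mm on -x side
plan((.4632,-.1011,.2),1.803,"up")
print("tang",t0)
plan(t0-ex*.07+[0,0,.09],1.803,"hi standoff"); plan(t0-ex*.07+[0,0,.0],1.803,"lo standoff")
for th in (.1,.2,.3,.4,.5,.6): print(th, np.round(((tang(th)-t0)@ex,tang(th)[2]-t0[2]),4))
print(robot.observe()["opening"])
E
```

```text
up target [ 0.4632 -0.1011  0.2   ] shift [-1.000e-03  2.000e-03 -1.954e+00] spin -0.0 len mm 117
tang [ 0.64797457 -0.17073611  0.16294854]
hi standoff target [ 0.5798 -0.1868  0.2529] shift [-1.839  1.566 -2.835] spin -0.0 len mm 223
lo standoff target [ 0.5798 -0.1868  0.1629] shift [-1.839  1.565 -1.335] spin -0.0 len mm 166
0.1 [ 0.0072 -0.0035]
0.2 [ 0.014  -0.0077]
0.3 [ 0.0204 -0.0125]
0.4 [ 0.0262 -0.0179]
0.5 [ 0.0315 -0.024 ]
0.6 [ 0.0362 -0.0305]
0.0587112124420218
```

Emit:
step_arm --motion '[[[0, 0, -0.25], 0], [[0, 0, -0.6], 0], [[0, 0, -1.2], 0], [[0, 0, -2.0], 0], [[-0.4, 0.3, -2.6], 0], [[-1.0, 0.9, -2.83], 0], [[-1.7, 1.45, -2.83], 0], [[-1.84, 1.57, -2.83], 0], [[-1.84, 1.57, -2.83], 0]]'

```text
time: 13.68
tool_pos: [0.5797, -0.1867, 0.2515]
tool_rot: [-3.14, -0.001, 1.802]
contact_force: [-0.2, 0.3, -0.4]
opening: 0.0597
grip_force: 0.0
```

Emit:
step_arm --motion '[[[0, 0, 0.4], 0], [[0, 0, 0.9], 0], [[0, 0, 1.3], 0], [[0, 0, 1.5], 0], [[0, 0, 1.5], 0], [[0, 0, 1.5], 0]]' --hand 255 --squeeze 20

```text
time: 14.42
tool_pos: [0.5804, -0.1868, 0.1637]
tool_rot: [3.14, 0.001, 1.803]
contact_force: [0.0, -0.1, 0.9]
opening: 0.0041
grip_force: 0.0
```

```bash
python3 - <<'E'
from h import *
s=cam("side"); t=cam("top")
A=s["pixels"][170:290,200:350]; B=t["pixels"][120:240,250:350]
cv2.imwrite("pics/i.png",np.hstack([cv2.resize(A,(450,360)),cv2.resize(B,(300,360))])[:,:,::-1])
t0=np.array([.648,-.1707,.163]); ex=np.array([np.cos(.232),np.sin(.232),0]); plan(t0-ex*.025,1.803,"touch"); print(robot.observe()["opening"])
E
```

```text
touch target [ 0.6237 -0.1764  0.163 ] shift [0.005 0.741 0.011] spin -0.0 len mm 44
0.000916123709074267
```

View pics/i.png

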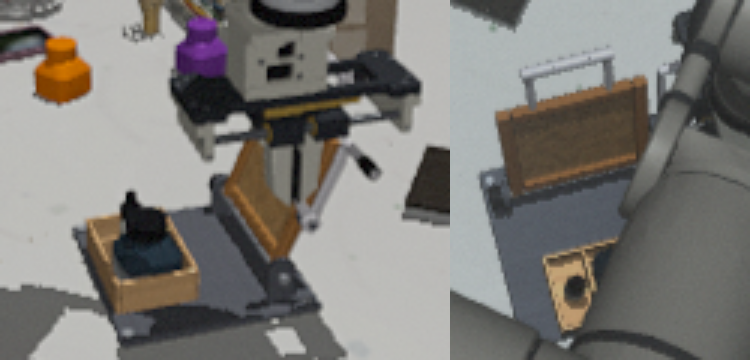

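The picture shows both bottles standing in the box, and the closed fingers to the left of the tang. Next I'll push the tang along its arc.

Emit:
step_arm --motion '[[[0, 0.35, 0], 0], [[0, 0.6, 0], 0], [[0, 0.74, 0.01], 0], [[0, 0.82, 0.04], 0], [[0, 0.9, 0.08], 0], [[0, 0.98, 0.13], 0], [[0, 1.06, 0.19], 0], [[0, 1.13, 0.25], 0], [[0, 1.2, 0.32], 0], [[0, 1.26, 0.39], 0]]'

```text
time: 15.78
tool_pos: [0.6539, -0.1693, 0.1386]
tool_rot: [-3.142, 0.0, 1.803]
contact_force: [-0.2, -0.8, 0.0]
opening: 0.0002
grip_force: 0.0
```

```bash
cat > leg.py <<'E'
from h import *
s=cam("side"); S=(.5115,-.0694)
def tang(th,a=.4): return place((.055+.06*np.sin(a)+.08*np.sin(a+th),-.130,.034+.06*np.cos(a)+.08*np.cos(a+th)),S,.232)
for a in (.4,0):
  for th in (0,.3,.6,1.0,1.4,1.8,2.1,2.3):
    u,v=np.round(proj(s,tang(th,a))).astype(int); print(a,th,(u,v),s["pixels"][v-2:v+3,u-3:u+4].max(2).mean().round())
hsv=s["pixels"].max(2); m=((hsv<45)*255).astype(np.uint8)[200:290,285:365]
n,_,st,ce=cv2.connectedComponentsWithStats(m)
print([(st[i].tolist(),np.round(ce[i]+[285,200],1).tolist()) for i in range(1,n) if st[i][4]>5])
E
python3 leg.py
```

```text
0.4 0 (np.int64(322), np.int64(225)) 110.0
0.4 0.3 (np.int64(329), np.int64(228)) 107.0
0.4 0.6 (np.int64(335), np.int64(233)) 67.0
0.4 1.0 (np.int64(338), np.int64(243)) 137.0
0.4 1.4 (np.int64(336), np.int64(253)) 188.0
0.4 1.8 (np.int64(331), np.int64(263)) 188.0
0.4 2.1 (np.int64(325), np.int64(269)) 148.0
0.4 2.3 (np.int64(320), np.int64(273)) 132.0
0 0 (np.int64(303), np.int64(224)) 72.0
0 0.3 (np.int64(311), np.int64(224)) 145.0
0 0.6 (np.int64(319), np.int64(227)) 112.0
0 1.0 (np.int64(326), np.int64(233)) 106.0
0 1.4 (np.int64(330), np.int64(242)) 185.0
0 1.8 (np.int64(328), np.int64(253)) 188.0
0 2.1 (np.int64(325), np.int64(261)) 189.0
0 2.3 (np.int64(321), np.int64(265)) 188.0
[([1, 0, 79, 23, 604], [318.1, 210.6]), ([34, 0, 7, 2, 11], [321.5, 200.4]), ([63, 0, 5, 3, 10], [350.4, 200.7]), ([68, 21, 10, 3, 13], [357.2, 221.8]), ([53, 23, 8, 8, 20], [341.2, 226.8]), ([41, 25, 1, 7, 7], [326.0, 228.0]), ([48, 30, 31, 14, 63], [347.8, 238.1]), ([73, 31, 7, 5, 15], [362.0, 232.5]), ([0, 58, 5, 8, 16], [287.0, 261.2]), ([0, 67, 5, 7, 17], [286.8, 269.9]), ([6, 70, 8, 3, 13], [294.2, 271.1])]
```

Emit:
step_arm --motion '[[[0, 0.08, 0.08], 0], [[0, 0.16, 0.18], 0], [[0, 0.24, 0.28], 0], [[0, 0.3, 0.4], 0], [[0, 0.3, 0.4], 0], [[0, 0.3, 0.4], 0], [[0, 0.3, 0.4], 0]]'

```text
time: 16.7
tool_pos: [0.6712, -0.1654, 0.1154]
tool_rot: [3.141, 0.0, 1.803]
contact_force: [0.6, 0.3, -0.3]
opening: 0.0003
grip_force: 0.0
```

```bash
python3 leg.py
```

```text
0.4 0 (np.int64(322), np.int64(225)) 54.0
0.4 0.3 (np.int64(329), np.int64(228)) 40.0
0.4 0.6 (np.int64(335), np.int64(233)) 111.0
0.4 1.0 (np.int64(338), np.int64(243)) 136.0
0.4 1.4 (np.int64(336), np.int64(253)) 188.0
0.4 1.8 (np.int64(331), np.int64(263)) 189.0
0.4 2.1 (np.int64(325), np.int64(269)) 174.0
0.4 2.3 (np.int64(320), np.int64(273)) 47.0
0 0 (np.int64(303), np.int64(224)) 73.0
0 0.3 (np.int64(311), np.int64(224)) 126.0
0 0.6 (np.int64(319), np.int64(227)) 93.0
0 1.0 (np.int64(326), np.int64(233)) 108.0
0 1.4 (np.int64(330), np.int64(242)) 106.0
0 1.8 (np.int64(328), np.int64(253)) 188.0
0 2.1 (np.int64(325), np.int64(261)) 189.0
0 2.3 (np.int64(321), np.int64(265)) 188.0
[([44, 0, 4, 3, 8], [330.5, 200.8]), ([59, 3, 15, 7, 45], [351.1, 205.4]), ([40, 5, 7, 5, 24], [328.0, 207.2]), ([7, 8, 73, 18, 391], [317.4, 215.8]), ([41, 19, 25, 12, 178], [337.1, 225.0]), ([70, 29, 5, 4, 7], [357.3, 230.6]), ([75, 33, 5, 4, 8], [362.4, 234.4]), ([74, 37, 4, 3, 6], [360.7, 238.2]), ([57, 38, 22, 6, 36], [352.2, 240.2]), ([46, 42, 1, 6, 6], [331.0, 244.5]), ([0, 59, 15, 16, 46], [288.8, 267.4]), ([13, 63, 5, 5, 11], [299.4, 265.4]), ([32, 70, 7, 7, 29], [319.8, 273.0])]
```

The black sleeve is now at (319.8,273.0), which matches the fully-down prediction of (320,273). The leg is down, so I'll go to the bar.

```bash
python3 - <<'E'
from h import *
plan((.633,-.0405,.30),1.803,"above bar")
E
```

```text
above bar target [ 0.633  -0.0405  0.3   ] shift [ 2.171 -0.14  -3.077] spin -0.0 len mm 226
```

Emit:
step_arm --motion '[[[0, 0, -0.6], 0], [[0, 0, -1.5], 0], [[0, 0, -2.4], 0], [[0, 0, -3.08], 0], [[0.6, -0.04, -3.08], 0], [[1.4, -0.09, -3.08], 0], [[2.0, -0.13, -3.08], 0], [[2.17, -0.14, -3.08], 0], [[2.17, -0.14, -3.08], 0], [[2.17, -0.14, -3.08], 0]]' --hand 90

```text
time: 18.0
tool_pos: [0.6333, -0.0417, 0.2996]
tool_rot: [-3.142, 0.001, 1.802]
contact_force: [0.2, -0.3, 0.7]
opening: 0.0596
grip_force: 0.0
```

```bash
python3 - <<'E'
from h import *
plan((.633,-.0405,.202),1.803,"on bar"); print(robot.observe()["opening"])
s=cam("side"); S=(.5115,-.0694)
# aluminium bar centre check: bright thin bar profile along image row through predicted centre
for y in (-.02,0,.02):
    u,v=proj(s,place((.055+.185*np.sin(.4),y,.034+.185*np.cos(.4)),S,.232)); print(np.round((u,v),1), s["pixels"][int(round(v)),int(round(u))-7:int(round(u))+8].max(1))
    print(s["pixels"][int(round(v))-7:int(round(v))+8,int(round(u))].max(1))
E
```

```text
on bar target [ 0.633  -0.0405  0.202 ] shift [ 2.200e-02 -1.000e-03  1.627e+00] spin -0.001 len mm 98
0.0595813822197685
[312.2 191.8] [185 184 182 161 112  97  95  99 106 133 159 180 148  76  72]
[114 115 116 110  97  89  99  99 103 104 117 150 142 132 134]
[309.3 188.9] [126 108  79  77  84 109 145 160 129  89  97 105 112 109 111]
[ 91  92  91  91  88  90 128 160 146 111 112 159 181 184 184]
[306.5 186.1] [ 59  72  87 110  94  92  94 112 129  87  88 103 116 115 115]
[ 93  91  90  87  87  88  96 112 126 109  84  73 142 184 182]
```

Emit:
step_arm --motion '[[[0.02, 0, 0.4], 0], [[0.02, 0, 0.8], 0], [[0.02, 0, 1.1], 0], [[0.02, 0, 1.35], 0], [[0.02, 0, 1.55], 0], [[0.02, 0, 1.63], 0], [[0.02, 0, 1.63], 0]]'

```text
time: 18.92
tool_pos: [0.6329, -0.0394, 0.202]
tool_rot: [3.142, 0.0, 1.803]
contact_force: [-0.0, 0.3, 0.8]
opening: 0.0589
grip_force: 0.0
```

Emit:
step_arm --motion '[[[0, 0, 0], 0], [[0, 0, 0], 0], [[0, 0, 0], 0], [[0, 0, 0], 0], [[0, 0, 0], 0], [[0, 0, 0], 0]]' --hand 255 --squeeze 25

```text
time: 19.68
tool_pos: [0.6332, -0.0393, 0.2022]
tool_rot: [3.141, 0.0, 1.803]
contact_force: [0.9, -0.1, -0.1]
opening: 0.0109
grip_force: 25.0
```

The bar is gripped, so I'll pull the frame upright along its arc.

Emit:
step_arm --motion '[[[0, -0.06, -0.022], 0], [[0, -0.18, -0.067], 0], [[0, -0.33, -0.114], 0], [[0, -0.48, -0.153], 0], [[0, -0.64, -0.184], 0], [[0, -0.79, -0.207], 0], [[0, -0.94, -0.222], 0], [[0, -1.06, -0.23], 0], [[0, -1.14, -0.232], 0], [[0, -1.17, -0.232], 0]]'

```text
time: 20.92
tool_pos: [0.5642, -0.0557, 0.2158]
tool_rot: [-3.141, 0.0, 1.803]
contact_force: [3.0, -2.1, 1.7]
opening: 0.011
grip_force: 25.0
```

Emit:
step_arm --motion '[[[0, 0, 0], 0], [[0, 0, 0], 0], [[0, 0, 0], 0], [[0, 0, 0], 0], [[0, 0, 0], 0], [[0, 0, 0], 0]]'

```text
time: 21.68
tool_pos: [0.5645, -0.0556, 0.2159]
tool_rot: [-3.142, 0.0, 1.803]
contact_force: [2.8, -4.9, 0.2]
opening: 0.0109
grip_force: 25.0
```

```bash
python3 leg.py | tail -4; python3 - <<'E'
from h import *
o=robot.observe(); d=np.array(o["tool_pos"])-[.5115,-.0694,0]; c,s=np.cos(.232),np.sin(.232)
print("tcp in stand",c*d[0]+s*d[1],-s*d[0]+c*d[1],d[2],"open",o["opening"],o["grip_force"],o["contact_force"],o["torque"])
c_=cam("side"); 
# frame's near (right) edge, wood colour: mean column per row vs predicted upright/leaning edge
hsv=cv2.cvtColor(c_["pixels"],cv2.COLOR_RGB2HSV); S=(.5115,-.0694)
m=cv2.inRange(hsv,(5,90,50),(22,255,220))
for h in (.03,.06,.09,.12):
    for a in (0,):
        f=[proj(c_,place((.055+h*np.sin(a)+e*np.cos(a),-.073,.034+h*np.cos(a)-e*np.sin(a)),S,.232)) for e in (-.006,.006)]
        r=int(round(f[0][1])); cols=np.where(m[r,262:345])[0]+262; print(h,np.round(f,1).tolist(),r,cols.min() if len(cols) else None,cols.max() if len(cols) else None)
t=cam("top")
for n,bx in (("ink/dropper dark",(262,190,340,240)),):
    k=((t["pixels"][190:240,262:340].max(2)<45)*255).astype(np.uint8); print(n,cv2.connectedComponentsWithStats(k)[2].tolist()[1:6])
E
```

```text
0 1.8 (np.int64(328), np.int64(253)) 183.0
0 2.1 (np.int64(325), np.int64(261)) 182.0
0 2.3 (np.int64(321), np.int64(265)) 70.0
[([7, 0, 8, 3, 22], [295.5, 200.9]), ([50, 19, 30, 24, 228], [350.8, 230.7]), ([57, 35, 7, 3, 7], [345.0, 236.1]), ([0, 57, 6, 16, 41], [286.8, 265.1]), ([33, 62, 6, 7, 21], [320.8, 265.1]), ([12, 68, 4, 2, 6], [298.5, 268.5])]
tcp in stand 0.054720852572896245 0.001247539926390713 0.21584209600622145 open 0.010986339396231655 25.010620951652527 [ 2.49023197 -4.81541661  0.01565924] [-0.65675065 -0.73671166  0.02802946]
0.03 [[290.5, 250.4], [294.7, 249.7]] 250 285 293
0.06 [[290.9, 240.8], [295.1, 240.1]] 241 279 290
0.09 [[291.3, 231.1], [295.6, 230.4]] 231 274 294
0.12 [[291.7, 221.1], [296.0, 220.5]] 221 274 294
ink/dropper dark []
```

The tang is at (320.8,265.1), matching the prediction of (321,265) for an upright frame with the leg fully down. The bar is held still at 25 N, so I'm handing in.

```bash
python3 -c "
from cell import robot
print(robot.hand_in())"
```

```text
the job is handed in; nothing more can be done
None
```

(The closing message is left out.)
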